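# Stow the handheld testers in the locked instrument case

## Task

Put all the light grey handheld testers away in the grey instrument case: turn both quarter-turn fasteners to unlocked before you lift the access panel, swing it open until it stands upright, and lay the testers flat, buttons up, in one neat row lengthwise (pointing away from you), the first pushed square and flush into the far left corner of the bay and each next one flush against the right side of the one before, all with their far ends against the far wall. Then shut the panel, turn both fasteners fully back to locked, and leave the other things on the desk where they are.

Things in the scene. Friction and masses are not known exactly. Their poses are not given: they have to be found in the camera images.
- case: fixed grey steel instrument case, outside 192 mm (x) x 222 mm (y) x 56 mm high, origin at the centre of its underside; its x points away from the robot (within 0.15 rad), its y to the left. Walls 6 mm, floor 6 mm thick; open bay inside 180 mm (x) x 210 mm (y) x 50 mm deep. The access panel covers its top
- case_corner (a point): far left corner of the bay, on the bay floor, where far wall, left wall and floor meet; axes as the case: the bay extends to -x and -y of it and the testers go from here to the right (-y)
- panel (a joint): hinge of the access panel (white painted sheet 196 x 222 x 5 mm, 0.35 kg) along the case's far rim: 0 shut, 1.57 upright, stop at 1.75 rad. The front edge swings up and away from the robot. The stiff hinge holds it at any angle (friction 0.5 N m, about 1 to 5 N at the handle)
- panel_hinge (a point): middle of the panel's hinge line (the line runs along the case's y), 58 mm above the desk
- panel_handle (a point): middle of the round grip bar (12 mm thick, 80 mm long, along the case's y) of the panel's U-shaped handle, which stands out from the front edge in the plane of the panel; bar 235 mm from the hinge line, 39 mm free gap between bar and panel edge, bar 61 mm above the desk when shut; it moves with the panel
- cam_left (a joint): left quarter-turn fastener: 0 locked (wing and white mark point to the front edge, red dot), 1.57 unlocked (wing parallel to the front edge, white mark to the right, green dot); turning anticlockwise seen from above unlocks; stops at both ends, stays where it is left (friction 0.05 N m)
- cam_right (a joint): right quarter-turn fastener: same values and same turning direction as the left one
- cam_left_grip (a point): grip point of the left fastener on its turning axis: middle of a black wing 46 mm long, 10 mm thick, 24 mm high; the wing's top is 10 mm above this point and the round base under the wing 14 mm below it; the point is 84 mm above the desk with the panel shut, 162 mm from the hinge line, 75 mm left of the panel's middle. The wing lies along this point's x
- cam_right_grip (a point): grip point of the right fastener: the same, 75 mm right of the panel's middle
- tester_1: handheld tester: light grey slab with a black window and two orange buttons, 45 mm wide (its x) x 110 mm long (its y) x 24 mm thick (28 over the buttons), 0.1 to 0.17 kg; origin at the centre of its underside. Starts flat on the desk, buttons up; may be absent
- tester_2: handheld tester: light grey slab with a black window and two orange buttons, 45 mm wide (its x) x 110 mm long (its y) x 24 mm thick (28 over the buttons), 0.1 to 0.17 kg; origin at the centre of its underside. Starts flat on the desk, buttons up; may be absent
- tester_3: handheld tester: light grey slab with a black window and two orange buttons, 45 mm wide (its x) x 110 mm long (its y) x 24 mm thick (28 over the buttons), 0.1 to 0.17 kg; origin at the centre of its underside. Starts flat on the desk, buttons up; may be absent
- adapter_box: bystander: bare aluminium adapter box with connectors, 55 x 114 x 28 mm, origin at the centre of its underside; not a tester, stays out
- tin: bystander: round tin with red lid, 67 mm across, 34 mm high
- reel: bystander: solder reel, 56 mm across, 44 mm high

How it is judged:
On the way, in this order (a step that is already met when the one before it is completed fails the run):
1. both fasteners turned to unlocked with the panel still shut (value of joint each of cam_left, cam_right above 1.3 rad and value of joint panel below 0.1 rad), for 0.1 s.
2. panel swung open to upright (value of joint panel above 1.35 rad), for 0.2 s.
3. every tester in the row in the bay, panel still open (x of tester_1 in the frame of case_corner between -0.061 and -0.052 m and z of tester_1 in the frame of case_corner between -0.004 and 0.006 m and angle between the y axis of each of tester_1, tester_2, tester_3 and the x axis of case, either way round below 0.06 rad and angle between each of tester_1, tester_2, tester_3's own z axis and vertical below 0.1 rad and linear speed of each of tester_1, tester_2, tester_3 below 0.02 m/s and x of tester_2 in the frame of case_corner between -0.061 and -0.052 m and z of tester_2 in the frame of case_corner between -0.004 and 0.006 m and x of tester_3 in the frame of case_corner between -0.061 and -0.052 m and z of tester_3 in the frame of case_corner between -0.004 and 0.006 m and (y of tester_1 in the frame of case_corner between -0.0275 and -0.0195 m or (y of tester_1 in the frame of case_corner between -0.0775 and -0.0645 m and (y of tester_2 in the frame of case_corner between -0.0275 and -0.0195 m or y of tester_3 in the frame of case_corner between -0.0275 and -0.0195 m)) or (y of tester_1 in the frame of case_corner between -0.1275 and -0.1095 m and (y of tester_2 in the frame of case_corner between -0.0775 and -0.0645 m or y of tester_3 in the frame of case_corner between -0.0775 and -0.0645 m))) and (y of tester_2 in the frame of case_corner between -0.0275 and -0.0195 m or (y of tester_2 in the frame of case_corner between -0.0775 and -0.0645 m and (y of tester_1 in the frame of case_corner between -0.0275 and -0.0195 m or y of tester_3 in the frame of case_corner between -0.0275 and -0.0195 m)) or (y of tester_2 in the frame of case_corner between -0.1275 and -0.1095 m and (y of tester_1 in the frame of case_corner between -0.0775 and -0.0645 m or y of tester_3 in the frame of case_corner between -0.0775 and -0.0645 m))) and (y of tester_3 in the frame of case_corner between -0.0275 and -0.0195 m or (y of tester_3 in the frame of case_corner between -0.0775 and -0.0645 m and (y of tester_1 in the frame of case_corner between -0.0275 and -0.0195 m or y of tester_2 in the frame of case_corner between -0.0275 and -0.0195 m)) or (y of tester_3 in the frame of case_corner between -0.1275 and -0.1095 m and (y of tester_1 in the frame of case_corner between -0.0775 and -0.0645 m or y of tester_2 in the frame of case_corner between -0.0775 and -0.0645 m))) and value of joint panel above 1 rad), for 0.2 s.
4. panel shut (value of joint panel below 0.06 rad), for 0.1 s.
At the end, for the whole second after the job is handed in: testers flat (0.1 rad) on the bay floor, lengthwise (0.06 rad), far ends within 6 mm of the far wall, in a row from the far left corner with at most 5 mm between wall, first, second and third; panel shut (under 0.06 rad), both fasteners locked (under 0.2 rad) (x of tester_1 in the frame of case_corner between -0.061 and -0.052 m and z of tester_1 in the frame of case_corner between -0.004 and 0.006 m and angle between the y axis of each of tester_1, tester_2, tester_3 and the x axis of case, either way round below 0.06 rad and angle between each of tester_1, tester_2, tester_3's own z axis and vertical below 0.1 rad and linear speed of each of tester_1, tester_2, tester_3 below 0.02 m/s and x of tester_2 in the frame of case_corner between -0.061 and -0.052 m and z of tester_2 in the frame of case_corner between -0.004 and 0.006 m and x of tester_3 in the frame of case_corner between -0.061 and -0.052 m and z of tester_3 in the frame of case_corner between -0.004 and 0.006 m and (y of tester_1 in the frame of case_corner between -0.0275 and -0.0195 m or (y of tester_1 in the frame of case_corner between -0.0775 and -0.0645 m and (y of tester_2 in the frame of case_corner between -0.0275 and -0.0195 m or y of tester_3 in the frame of case_corner between -0.0275 and -0.0195 m)) or (y of tester_1 in the frame of case_corner between -0.1275 and -0.1095 m and (y of tester_2 in the frame of case_corner between -0.0775 and -0.0645 m or y of tester_3 in the frame of case_corner between -0.0775 and -0.0645 m))) and (y of tester_2 in the frame of case_corner between -0.0275 and -0.0195 m or (y of tester_2 in the frame of case_corner between -0.0775 and -0.0645 m and (y of tester_1 in the frame of case_corner between -0.0275 and -0.0195 m or y of tester_3 in the frame of case_corner between -0.0275 and -0.0195 m)) or (y of tester_2 in the frame of case_corner between -0.1275 and -0.1095 m and (y of tester_1 in the frame of case_corner between -0.0775 and -0.0645 m or y of tester_3 in the frame of case_corner between -0.0775 and -0.0645 m))) and (y of tester_3 in the frame of case_corner between -0.0275 and -0.0195 m or (y of tester_3 in the frame of case_corner between -0.0775 and -0.0645 m and (y of tester_1 in the frame of case_corner between -0.0275 and -0.0195 m or y of tester_2 in the frame of case_corner between -0.0275 and -0.0195 m)) or (y of tester_3 in the frame of case_corner between -0.1275 and -0.1095 m and (y of tester_1 in the frame of case_corner between -0.0775 and -0.0645 m or y of tester_2 in the frame of case_corner between -0.0775 and -0.0645 m))) and value of joint each of cam_left, cam_right below 0.2 rad and value of joint panel below 0.06 rad); the robot touches nothing.
It fails at once if the panel is lifted while a fastener is not unlocked (value of joint panel above 0.12 rad and value of joint any of cam_left, cam_right below 1.1 rad).
It fails at once if the adapter box is moved more than 8 cm (distance of adapter_box from where it was at the start of the episode above 0.08 m).
It fails at once if the tin is moved more than 8 cm (distance of tin from where it was at the start of the episode above 0.08 m).
It fails at once if the solder reel is moved more than 8 cm (distance of reel from where it was at the start of the episode above 0.08 m).
Of tester_1, tester_2, tester_3 only 2 to 3 are there at a start; the rules pass over those that are not, and their reading is None.
At some moment in a run one of tester_1, tester_2, tester_3 may be knocked a few centimetres aside while the robot is not near it.
Once in a run the grip may slacken for a moment while it holds something.
It also fails if it takes over 210 s, if anything falls off the work surface, if the arm or the gripper's body presses on something with over 40 N, if the wrist force passes 120 N, or if a joint passes its speed limit or range.

## Robot

A 6-joint arm with a two-finger parallel gripper is mounted at the origin on a cart in front of the work surface, level with it; the furniture and walls round the work are solid. World frame = base frame: x ahead of the robot, y to its left, z up, the work surface at z = 0. Lengths are in m, angles in rad, forces in N, time in s.
With the tool pointing down it reaches from about 0.35 to 0.8 m from the base axis. Payload 7.3 kg.
Tool frame: the origin (TCP) lies between the finger pads; the fingertips stand 25 mm ahead of it and the grasp point (between the pads) lies 6 mm ahead of it (r.tip_extent is the distance from the TCP to the fingertips, in m); z points along the fingers, y is the line along which they close (so a half turn about z gives the same grasp; the last joint's range is limited). The gripper opens to 85 mm and grips with 20 to 120 N. Pads are 22 mm wide; open, the fingers measure 114 mm over their backs; the gripper's body (76 mm by 85 mm) begins 54 mm behind the grasp point. The pads swing forward as they close: fully open they stand 13 mm farther back than shut.
Start: joints at [-1.383, 0.342, 1.524, -0, 1.275, -0.146], TCP at [0.172, -0.496, 0.256] pointing down, gripper open.
Joint ranges: [-2.53, 2.53], [-0.77, 2.02], [0.04, 2.7], [-1, 4.14], [0.28, 2.66], [-3.11, 3.11]. Speed limits (rad/s): [2.57, 2.57, 3.14, 3.14, 3.14, 3.14].

## Interface

Orientations are given as a unit quaternion [x, y, z, w].
In Python, from workcell import r, command_gripper, optics gives the robot as it stands. The module is installed in compiled form; this text tells all that it offers. Calls block until the motion is done:
- r.reach(position, orientation): joint-space move of the TCP to a pose.
- r.move_straight(position, orientation=None, speed=0.15, max_force=None): straight line of the TCP; orientation=None keeps the orientation; speed is the mean speed in m/s. With max_force (N) it stops when the force on the tool has changed by that much, and returns True; else False.
- r.movej(angles): joint-space move.
- command_gripper(opening, force=None): finger opening in m; force is the grip in N (None keeps the last); returns when the fingers have stopped.
- r.hold(seconds).
- r.solve_ik(position, orientation): joint angles nearest the present ones, or None.
- r.read_state(): the state.
- optics.get_image(name): name is "scene" or "top" or "wrist"; returns (picture, depth): 400x640x3 uint8, red, green, blue; 400x640 float32, m along the optical axis (not along the pixel's ray), 0 where there is no reading.
- optics.camera_model(name): a dict with "K" (3x3 intrinsics, pixels), "k1" (the pictures are not rectified: a ray, as slopes to the right and down, at radius r is drawn at 1 + k1 r^2 times it, then the intrinsics apply), "R" (3x3) and "t" (3): a world point X has camera coordinates R X + t; the wrist camera has in their place "tool_from_camera" (4x4, takes a point from camera to tool coordinates, whose origin is the TCP and whose axes are the flange's). Camera axes: x right, y down, z forward; pixel columns grow to the right and rows downward; lengths in m; the calibration is good to about 2 mm. A picture is of the moment at which its call begins: read the wrist's pose just before it. camera_model takes no time and is no camera call.
A pose or a line that the arm cannot do raises r.PlanningError and nothing moves.
- r.finish_job(): hands the job in; it is judged then, once.
The state is a dict: "time_s": time; "joint_positions": joint angles; "dq": joint speeds; "tau": joint torques, N m; "eef_pos": TCP position; "eef_rot": TCP orientation; "contact_force": force on the tool from outside, world axes, zero at the start; "torque": the same for the moment, N m; "grip_width": finger opening in m; "grip_force": force on a finger pad.
Only numpy, scipy, OpenCV 4.12 (cv2) and the standard library are available. Lean on these libraries where they do the work, as an engineer would, in place of code of your own. Each camera call takes 0.05 s, during which the arm holds its last target. There are 200 camera calls.

## Working session

There is one attempt and no reset: what is moved stays moved. The work goes in short steps, each a Python script; the robot and the scene stay as the last script left them, time stands still between calls to the robot, and variables do not carry over. Pictures are saved under pics/ and viewed, at most 14 in all, crops included, and the job is handed in when it is done.

```bash
mkdir -p pics; cat > h.py <<'E'
import numpy as np, cv2
from workcell import r, command_gripper, optics
from scipy.spatial.transform import Rotation as Ro
def snap(name,fn=None):
    s=r.read_state(); im,d=optics.get_image(name)
    if fn: cv2.imwrite('pics/'+fn,im[:,:,::-1]); np.savez('pics/'+fn+'.npz',im=im,d=d,p=s['eef_pos'],q=s['eef_rot'])
    return im,d,s['eef_pos'],s['eef_rot']
def world(name,uv,depth,p=None,q=None):
    """uv Nx2, depth N -> world Nx3"""
    c=optics.camera_model(name); uv=np.atleast_2d(np.float64(uv)); K=np.array(c['K'])
    a=(uv-[K[0,2],K[1,2]])/[K[0,0],K[1,1]]; b=a.copy()
    for _ in range(10): b=a/(1+c['k1']*(b**2).sum(1,keepdims=True))
    ray=np.c_[b,np.ones(len(b))]; 
    if name=='wrist':
        T=np.array(c['tool_from_camera']); A=Ro.from_quat(q).as_matrix()
        R=A@T[:3,:3]; o=A@T[:3,3]+p
    else:
        R=np.array(c['R']).T; o=-R@np.array(c['t'])
    return ray@R.T,o
def atdepth(name,uv,dep,p=None,q=None):
    g,o=world(name,uv,None,p,q); return o+g*np.atleast_1d(dep)[:,None]
def atz(name,uv,z,p=None,q=None):
    g,o=world(name,uv,None,p,q); return o+g*((z-o[2])/g[:,2])[:,None]
def down(yaw,tilt=0):
    """tool z down, tool y (closing) at angle yaw from world y"""
    return (Ro.from_euler('z',yaw)*Ro.from_euler('x',np.pi)).as_quat()
E
python3 - <<'E'
from h import *
for n in('top','scene'):
    im,d,p,q=snap(n,n+'0.png'); print(n,d.min(),d.max())
print(r.read_state()['eef_rot'],r.tip_extent, optics.camera_model('wrist'))
for n in('top','scene'):print(optics.camera_model(n))
E
```

```text
top 0.0 2.2142632
scene 0.0 3.9998977
[ 9.86105585e-01  1.66118230e-01 -6.93329019e-06 -7.13023263e-04] 0.025 {'K': array([[331.66668209,   0.        , 317.12854205],
       [  0.        , 331.66668209, 203.28509018],
       [  0.        ,   0.        ,   1.        ]]), 'k1': -0.022660571817978706, 'tool_from_camera': array([[ 1.57049685e-04, -9.54733199e-01, -2.97463433e-01,
         7.62441711e-02],
       [ 9.99999827e-01,  3.18301092e-04, -4.93650462e-04,
         9.07750444e-05],
       [ 5.65987421e-04, -2.97463304e-01,  9.54733084e-01,
        -1.17466051e-01],
       [ 0.00000000e+00,  0.00000000e+00,  0.00000000e+00,
         1.00000000e+00]])}
{'K': array([[381.42360601,   0.        , 319.43666001],
       [  0.        , 381.42360601, 198.2120037 ],
       [  0.        ,   0.        ,   1.        ]]), 'k1': -0.019047699410949564, 'R': array([[-0.01792367, -0.99950366, -0.02590698],
       [-0.9857837 ,  0.0219952 , -0.16657341],
       [ 0.16706056,  0.02255307, -0.98568866]]), 't': array([0.05415154, 0.62839521, 1.22418562])}
{'K': array([[464.84302349,   0.        , 315.51142541],
       [  0.        , 464.84302349, 193.84129064],
       [  0.        ,   0.        ,   1.        ]]), 'k1': -0.11872387246416992, 'R': array([[-0.86882468, -0.49462421,  0.02214864],
       [-0.33111113,  0.54718526, -0.76873513],
       [ 0.3681156 , -0.67522972, -0.63918364]]), 't': array([0.55658095, 0.25335286, 1.37672753])}
```

View pics/top0.png

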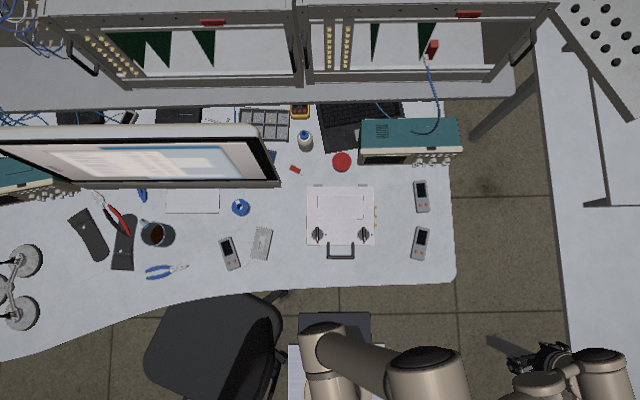

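View pics/scene0.png

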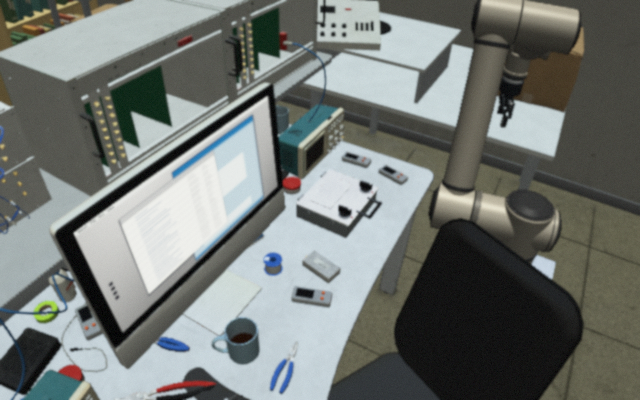

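The top view shows the case at about (340,216), testers at (421,197), (420,243) and (229,254), adapter box (261,243), reel (240,207), tin (341,161). Next, an enlarged crop.

```bash
python3 - <<'E'
from h import *
im=cv2.imread('pics/top0.png')
cv2.imwrite('pics/c0.png',cv2.resize(im[180:270,300:440],None,fx=5.7,fy=5.7,interpolation=cv2.INTER_CUBIC))
cv2.imwrite('pics/c1.png',cv2.resize(im[190:280,205:285],None,fx=5,fy=5,interpolation=cv2.INTER_CUBIC))
E
```

```text
(no output)
```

View pics/c0.png

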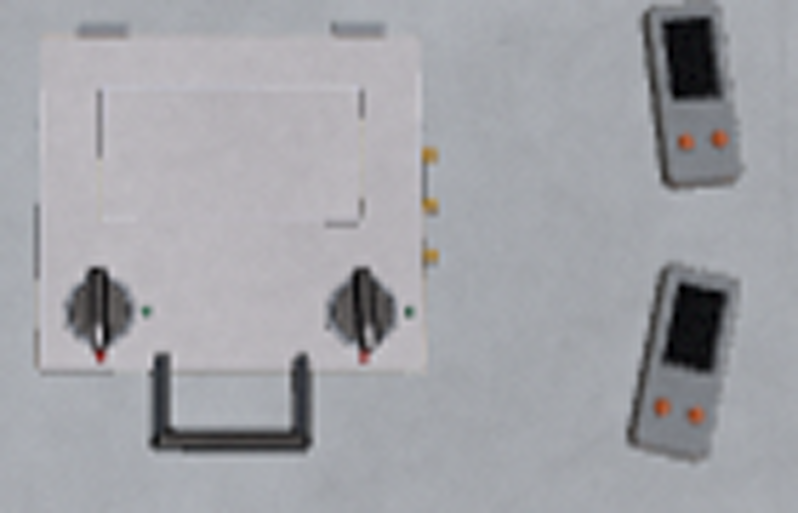

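View pics/c1.png

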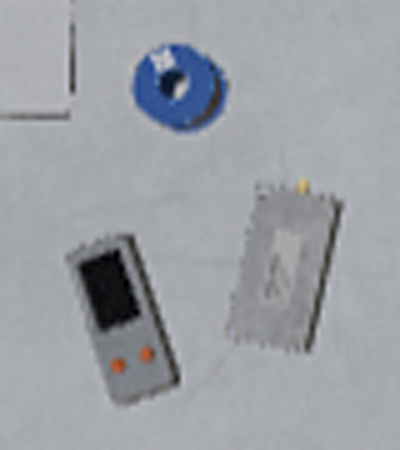

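```bash
python3 - <<'E'
from h import *
np.set_printoptions(precision=4,suppress=True)
f=lambda L,o,s:np.array(L)/s+o-0.5+0.5/s
o=np.array([300,180])
P=atz('top',f([(40,37),(421,37),(427,372),(39,369)],o,5.7),.0605);print(P,P.mean(0))
print('sizes',[np.linalg.norm(P[i]-P[i-1]) for i in range(4)])
d=(P[0]-P[3]+P[1]-P[2]);print('yaw',np.arctan2(d[1],d[0]), 'ylineyaw',[np.arctan2(-(a-b)[0],(a-b)[1]) for a,b in((P[0],P[1]),(P[3],P[2]))])
print('knobtops',atz('top',f([(98,300),(362,300)],o,5.7),.094),'bar',atz('top',f([(231,440)],o,5.7),.067))
B=np.load('pics/top0.png.npz')['d']
for n,L,o,s in (('A',[(651,8),(722,3),(742,176),(671,184)],o,5.7),('B',[(672,268),(738,278),(704,456),(637,440)],o,5.7),('C',[(72,262),(128,238),(172,380),(115,402)],np.array([205,190]),5)):
    P=atz('top',f(L,o,s),.024);d=(P[0]-P[3]+P[1]-P[2])
    print(n,P.mean(0),'long axis yaw',np.arctan2(d[1],d[0]),[round(np.linalg.norm(P[i]-P[i-1]),4) for i in range(4)])
E
```

```text
[[ 0.6704  0.0836  0.0605]
 [ 0.6652 -0.1397  0.0605]
 [ 0.4703 -0.1351  0.0605]
 [ 0.4763  0.0866  0.0605]] [ 0.5705 -0.0261  0.0605]
sizes [np.float64(0.19407520599278286), np.float64(0.2233533505406638), np.float64(0.19495380336091736), np.float64(0.22173132363281936)]
yaw -0.019523554348983313 ylineyaw [np.float64(-0.023094241037592327), np.float64(-0.027082901978978283)]
knobtops [[ 0.5125  0.051   0.094 ]
 [ 0.5095 -0.0965  0.094 ]] bar [[ 0.4339 -0.0221  0.067 ]]
A [ 0.6351 -0.3072  0.024 ] long axis yaw 0.049880381487674916 [np.float64(0.1072), np.float64(0.0429), np.float64(0.1054), np.float64(0.0425)]
B [ 0.4758 -0.2923  0.024 ] long axis yaw -0.25365632997853393 [np.float64(0.1034), np.float64(0.039), np.float64(0.1066), np.float64(0.0396)]
C [0.4518 0.3507 0.024 ] long axis yaw 0.3211089107903801 [np.float64(0.099), np.float64(0.041), np.float64(0.1007), np.float64(0.0407)]
```

```bash
python3 - <<'E'
from h import *
r.reach([.5,-.024,.22],down(-.022)); snap('wrist','w1.png'); s=r.read_state();print(s['time_s'],s['eef_pos'],s['contact_force'],s['joint_positions'])
E
```

```text
2.2167 [ 0.50006937 -0.0247837   0.22005086] [2.79098308e-01 3.93781362e-01 5.27131446e-05] [-2.02628212e-01  3.31236131e-01  1.64675440e+00 -1.52739264e-04
  1.16340456e+00  1.39129285e+00]
```

View pics/w1.png

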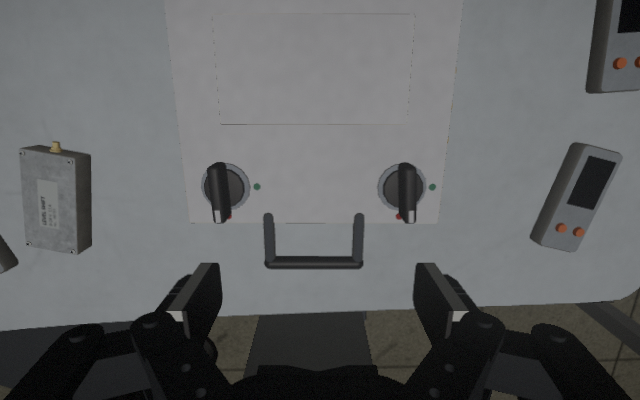

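```bash
python3 - <<'E'
from h import *
np.set_printoptions(precision=4,suppress=True)
z=np.load('pics/w1.png.npz')
k=atz('wrist',[(225.5,186),(401,186)],.070,z['p'],z['q']);print('discs',k,np.linalg.norm(k[0]-k[1]))
print('wing ends top z.094',atz('wrist',[(217,166),(220,221),(405,166),(411,221)],.094,z['p'],z['q']))
print('bar',atz('wrist',[(268,264),(361,264)],.061,z['p'],z['q']))
print('front corners',atz('wrist',[(189,222),(438,223),(167,0),(461,0)],.0605,z['p'],z['q']))
for c in z['d'][186:187,[205,217,226,245,300]]: print(c)
E
```

```text
discs [[ 0.5097  0.0515  0.07  ]
 [ 0.5064 -0.0946  0.07  ]] 0.1461566971174864
wing ends top z.094 [[ 0.5312  0.0493  0.094 ]
 [ 0.4876  0.0518  0.094 ]
 [ 0.528  -0.0907  0.094 ]
 [ 0.4842 -0.0978  0.094 ]]
bar [[ 0.4322  0.0225  0.061 ]
 [ 0.4303 -0.0637  0.061 ]]
front corners [[ 0.475   0.0905  0.0605]
 [ 0.4691 -0.132   0.0605]
 [ 0.6507  0.0836  0.0605]
 [ 0.6456 -0.1347  0.0605]]
[0.2744 0.2511 0.2658 0.2801 0.2817]
```

```bash
cat >> h.py <<'E'
psi=-.023
def rep(t=''):
    s=r.read_state(); print(t,'t%.1f'%s['time_s'],np.round(s['eef_pos'],4),'F',np.round(s['contact_force'],1),'w%.4f gf%.1f'%(s['grip_width'],s['grip_force'])); return s
def turn(xy,y0,y1,z=.099,n=6):
    r.reach([*xy,.15],down(psi+y0)); command_gripper(.05,25)
    r.move_straight([*xy,z],speed=.1); command_gripper(0.0,25); rep('grip')
    for a in np.linspace(y0,y1,n+1)[1:]: r.reach([*xy,z],down(psi+a))
    rep('turned'); command_gripper(.05); r.move_straight([*xy,.15],speed=.15)
E
python3 - <<'E'
from h import *
turn([.5095,.052],0,1.53); turn([.506,-.0953],0,1.53)
r.reach([.5,-.024,.22],down(psi)); snap('wrist','w2.png'); rep()
E
```

```text
grip t4.3 [0.51   0.0531 0.0997] F [0.6 6.5 1.3] w0.0093 gf28.1
turned t6.4 [0.508  0.0554 0.0997] F [-6.8 16.7  8. ] w0.0093 gf28.9
grip t9.8 [ 0.506  -0.0964  0.0997] F [-2.6 -5.   2.9] w0.0095 gf27.8
turned t11.9 [ 0.5043 -0.0945  0.0996] F [-8.5  1.8 12.8] w0.0088 gf31.0
 t14.4 [ 0.4998 -0.0241  0.2195] F [ 0.6 -0.3  0.3] w0.0499 gf0.0
```

View pics/w2.png

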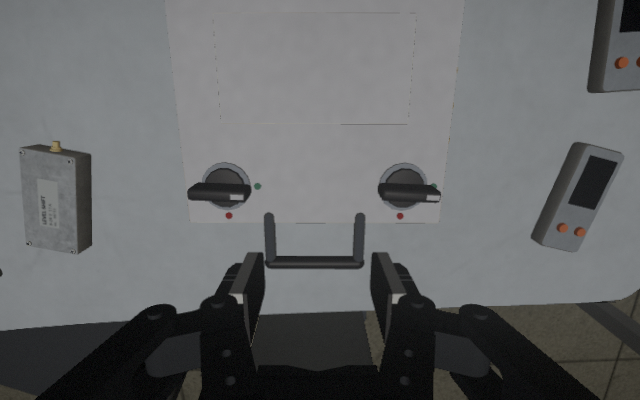

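Both wings are now parallel to the front edge with the white marks to the right (left cam at (219,190), right cam at (409,191)), so both are unlocked. Now the panel.

```bash
cat >> h.py <<'E'
ex=np.array([np.cos(psi),np.sin(psi),0]); ey=np.array([-np.sin(psi),np.cos(psi),0])
bar0=np.array([.434,-.0215,.061]); RB=.235; 
def barpos(th,b0=bar0):
    h=b0+RB*ex+[0,0,-.003]
    a=th-0.0128+0.0256  # bar sits 3 mm above hinge at th=0
    return h-RB*np.cos(a)*ex+[0,0,RB*np.sin(a)]
E
python3 - <<'E'
from h import *
q=down(psi+np.pi/2); up=np.array([0,0,.006])
for th in np.linspace(0,1.62,6): print(r.solve_ik(barpos(th)+up,q) is not None,end=' ')
command_gripper(.03,70)
r.reach(bar0+[0,0,.09],q); r.move_straight(bar0+up,speed=.1); command_gripper(0,70); rep('grip')
for th in np.linspace(0,1.62,13)[1:]:
    r.move_straight(barpos(th)+up,q,speed=.12)
    s=rep('%.2f'%th)
    if s['grip_width']<.008 or np.linalg.norm(s['contact_force'])>35: print('STOP');break
E
```

```text
True True True True True True grip t17.4 [ 0.4328 -0.0215  0.0676] F [-5.1 -0.8  7. ] w0.0092 gf68.2
0.14 t17.8 [ 0.4352 -0.0216  0.0991] F [-5.8 -2.7  1.4] w0.0099 gf68.6
0.27 t18.2 [ 0.4416 -0.0217  0.13  ] F [-6.  -2.5  1.3] w0.0095 gf68.6
0.41 t18.7 [ 0.452  -0.022   0.1596] F [-8.8 -3.   3.9] w0.0095 gf68.7
0.54 t19.1 [ 0.466  -0.0223  0.1877] F [-11.6  -2.9   7.3] w0.0095 gf68.8
0.68 t19.5 [ 0.4836 -0.0227  0.2139] F [-17.1  -2.3  10.9] w0.0096 gf68.9
0.81 t19.9 [ 0.5054 -0.0233  0.2386] F [-22.4  -1.6  23. ] w0.0094 gf68.9
0.95 t20.3 [ 0.5307 -0.0239  0.2602] F [-22.3  -0.7  28.4] w0.0094 gf69.2
STOP
```

```bash
python3 - <<'E'
from h import *
q=down(psi+np.pi/2); up=np.array([0,0,.006]); off=np.zeros(3)
for th in [.95,.95]+list(np.linspace(1.0,1.64,10)):
    F=r.read_state()['contact_force']; rad=-np.cos(th)*ex+[0,0,np.sin(th)]
    off=off+np.clip(F@rad*.00008,-.002,.002)*rad
    r.move_straight(barpos(th)+up+off,q,speed=.1)
    s=rep('%.2f off %s'%(th,np.round(off*1000,1)))
    if s['grip_width']<.008 or np.linalg.norm(s['contact_force'])>45: print('STOP');break
E
```

```text
0.95 off [-1.2  0.   1.6] t20.6 [ 0.5311 -0.0239  0.2607] F [-13.9  -0.4  15.7] w0.0093 gf70.2
0.95 off [-2.1  0.   3. ] t20.8 [ 0.5311 -0.0239  0.2608] F [-8.4 -2.   6.2] w0.0095 gf69.9
1.00 off [-2.6  0.1  3.6] t21.1 [ 0.5417 -0.0242  0.2685] F [-5.9 -1.3  7.7] w0.0093 gf69.0
1.07 off [-2.9  0.1  4.3] t21.4 [ 0.5558 -0.0246  0.2769] F [-5.2 -1.4  7.4] w0.0092 gf69.1
1.14 off [-3.2  0.1  4.9] t21.7 [ 0.571  -0.0249  0.2851] F [-4.1 -1.8  7.5] w0.0091 gf69.2
1.21 off [-3.4  0.1  5.6] t22.1 [ 0.5867 -0.0254  0.2921] F [-1.6 -2.   6.9] w0.0096 gf68.8
1.28 off [-3.6  0.1  6.1] t22.4 [ 0.6021 -0.0257  0.2972] F [-2.3 -2.1  5.1] w0.0093 gf68.8
1.36 off [-3.7  0.1  6.6] t22.7 [ 0.6187 -0.0261  0.3019] F [-0.8 -2.2  6.5] w0.0090 gf68.9
1.43 off [-3.8  0.1  7.1] t23.0 [ 0.6356 -0.0266  0.3055] F [ 0.4 -3.4  6.7] w0.0093 gf68.8
1.50 off [-3.8  0.1  7.6] t23.3 [ 0.6518 -0.027   0.3072] F [-0.8 -3.2  6.5] w0.0091 gf68.7
1.57 off [-3.8  0.1  8.1] t23.6 [ 0.6689 -0.0273  0.3083] F [ 1.4 -3.   5.2] w0.0090 gf69.4
1.64 off [-3.8  0.1  8.5] t23.9 [ 0.6856 -0.0275  0.3069] F [ 3.2 -2.6  2.5] w0.0091 gf72.2
```

```bash
python3 - <<'E'
from h import *
p=r.read_state()['eef_pos']
command_gripper(.032); r.move_straight(p+[0,0,.06],speed=.15); r.move_straight(p+[-.15,0,.06],speed=.25)
r.reach([.53,-.024,.25],down(psi+np.pi)); snap('wrist','w3.png'); print(rep()['joint_positions']); 
E
```

```text
t27.1 [ 0.5304 -0.024   0.25  ] F [ 1.2  1.  -0.3] w0.0317 gf0.0
[-1.89665147e-01  3.57943237e-01  1.51829595e+00 -1.07797029e-05
  1.26511413e+00 -1.73672801e+00]
```

View pics/w3.png

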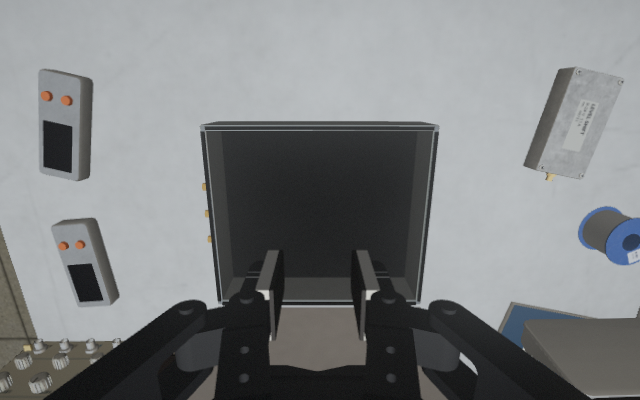

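```bash
python3 - <<'E'
from h import *
np.set_printoptions(precision=4,suppress=True)
z=np.load('pics/w3.png.npz');p,q=z['p'],z['q']
P=atz('wrist',[(202,128),(438,127),(423,303),(219,304)],.056,p,q);print(P,P.mean(0),[np.linalg.norm(P[i]-P[i-1]) for i in range(4)])
d=(P[2]-P[1]+P[3]-P[0]);print('psi',np.arctan2(d[1],d[0]))
c=P.mean(0)
e=d/np.linalg.norm(d);l=np.array([-e[1],e[0],0])
print('corner',c+.09*e+.105*l)
g=cv2.cvtColor(z['im'],cv2.COLOR_RGB2GRAY)
cv2.imwrite('pics/c3.png',cv2.resize(z['im'][110:320,190:450,::-1],None,fx=3,fy=2.8,interpolation=cv2.INTER_CUBIC))
E
```

```text
[[ 0.4766 -0.1287  0.056 ]
 [ 0.4809  0.0888  0.056 ]
 [ 0.6688  0.0886  0.056 ]
 [ 0.6646 -0.1342  0.056 ]] [ 0.5727 -0.0214  0.056 ] [np.float64(0.1879974368787552), np.float64(0.21747460482795727), np.float64(0.18787446720435425), np.float64(0.22279113195185252)]
psi -0.015320696331994708
corner [0.6643 0.0822 0.056 ]
```

View pics/c3.png

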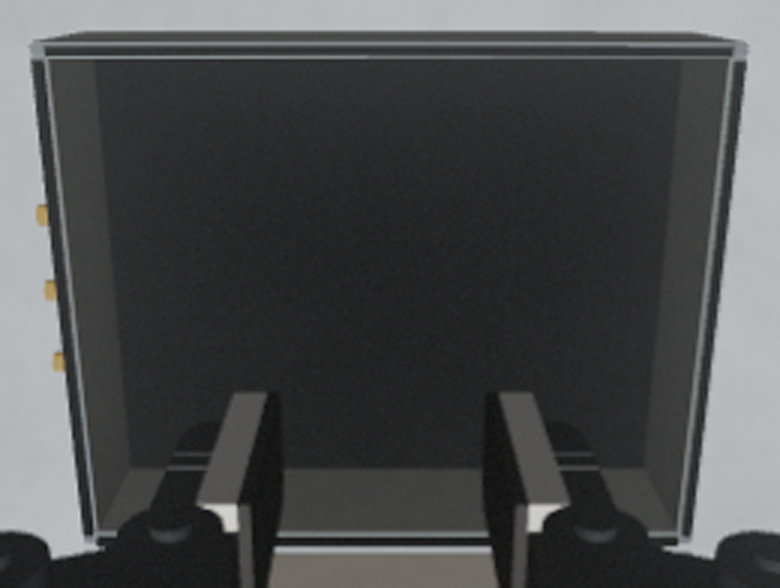

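```bash
python3 - <<'E'
from h import *
np.set_printoptions(precision=4,suppress=True)
z=np.load('pics/w3.png.npz');p,q=z['p'],z['q']
f=lambda L:(np.array(L)+.5)/[3,2.8]-.5+[190,110]
for L,h in (([(47,58),(733,56),(685,535),(94,536)],.056),([(130,468),(646,468)],.006)):
    P=atz('wrist',f(L),h,p,q); print(P,P.mean(0)); print([np.linalg.norm(P[i]-P[i-1]) for i in range(len(P))],[np.arctan2(-(b-a)[0],(b-a)[1]) for a,b in ((P[0],P[1]),(P[-1],P[-2]))])
# tester estimates, top face corners order far-L.. from w3
for n,L in (('B',[(40,72),(80,74),(78,179),(40,174)]),('A',[(53,224),(88,220),(109,302),(76,306)])):
    P=atz('wrist',L,.024,p,q); d=P[2]+P[3]-P[0]-P[1]; print(n,P.mean(0),np.arctan2(d[1],d[0]),[round(np.linalg.norm(P[i]-P[i-1]),3) for i in range(4)])
E
```

```text
[[ 0.4789 -0.1258  0.056 ]
 [ 0.4832  0.0853  0.056 ]
 [ 0.6658  0.0829  0.056 ]
 [ 0.6609 -0.1316  0.056 ]] [ 0.5722 -0.0223  0.056 ]
[np.float64(0.18214901310079099), np.float64(0.2111400254293707), np.float64(0.18251964261939782), np.float64(0.2145037473124727)] [np.float64(-0.02064833403576112), np.float64(-0.02240260342601545)]
[[ 0.6599 -0.1304  0.006 ]
 [ 0.6651  0.0813  0.006 ]] [ 0.6625 -0.0246  0.006 ]
[np.float64(0.21169932869284516), np.float64(0.21169932869284516)] [np.float64(-0.024360045530641417), np.float64(3.117232608059152)]
B [ 0.4736 -0.287   0.024 ] -0.2563506526706623 [np.float64(0.105), np.float64(0.04), np.float64(0.108), np.float64(0.041)]
A [ 0.6305 -0.3008  0.024 ] 0.0022932220530866923 [np.float64(0.107), np.float64(0.042), np.float64(0.106), np.float64(0.043)]
```

```bash
cat >> h.py <<'E'
corner=np.array([.6648,.0815,.006])
def C(x,d,z): return corner+x*ex-d*ey+[0,0,z-.006]   # x<0 towards robot, d to the right
def cloud(fn):
    im,dep,p,q=snap('wrist',fn); v,u=np.mgrid[0:400,0:640]
    ok=dep.ravel()>0
    return atdepth('wrist',np.c_[u.ravel(),v.ravel()][ok],dep.ravel()[ok],p,q)
def rects(P,lo,hi,c,rad):
    m=(P[:,2]>lo)&(P[:,2]<hi)&(np.hypot(*(P[:,:2]-np.array(c)[:2]).T)<rad); Q=P[m]
    rc=cv2.minAreaRect((Q[:,:2]*1000).astype(np.float32)); b=cv2.boxPoints(rc)/1000
    e=[b[1]-b[0],b[2]-b[1]]; e=max(e,key=np.linalg.norm); e=e*np.sign(e[0])
    return np.array(rc[0])/1000,np.arctan2(e[1],e[0]),sorted(rc[1]),len(Q),np.median(Q[:,2])
def locate(c,fn,z=.2,rad=.085,look=.03):
    r.reach([c[0]-look,c[1],z],down(np.pi+psi)); P=cloud(fn); o=rects(P,.017,.036,c,rad); print('loc',np.round(o[0],4),'yaw %.3f'%o[1],np.round(o[2],1),o[3],'z %.4f'%o[4]); return o
def pick(c,yaw):
    q=down(np.pi+yaw); command_gripper(.075,60)
    r.reach([*c,.12],q); r.move_straight([*c,.030],speed=.12,max_force=15); command_gripper(0,60); rep('grip')
    r.move_straight([*c,.16],speed=.15); return rep('lift')
E
python3 - <<'E'
from h import *
c,yaw,sz,n,z=locate([.633,-.304],'a1.png')
if abs(sz[0]-45)<6 and abs(sz[1]-110)<8: pick(c,yaw)
E
```

```text
loc [ 0.6338 -0.3035] yaw 0.063 [ 45.  109.3] 5097 z 0.0241
grip t30.4 [ 0.6344 -0.3039  0.0313] F [-0.6  0.   5.8] w0.0435 gf64.0
lift t31.4 [ 0.6332 -0.3031  0.1585] F [-0.1  0.3 -1.6] w0.0435 gf63.3
```

```bash
cat >> h.py <<'E'
Q0=down(np.pi+psi)
def place(d,x=-.061):
    p=r.read_state()['eef_pos']; r.move_straight([.50,p[1]*.8,.17],speed=.3)
    r.reach(C(x,d,.15),Q0); s=rep('above')
    if s['grip_width']<.038: print('LOST'); return False
    r.move_straight(C(x,d,.065),speed=.15); s=rep('in')
    print('contact',r.move_straight(C(x,d,.0375),speed=.05,max_force=8)); command_gripper(.052); rep('rel')
    r.move_straight(C(x,d,.11),speed=.2); return True
def push(d,k,x=-.061,zt=.037):
    "tester lying at d; final slot index k"
    command_gripper(0,60)
    r.reach(C(x,d+.044,.11),Q0); r.move_straight(C(x,d+.044,zt),speed=.15,max_force=15)
    end=(k+1)*.045+.0145
    print('pushL',r.move_straight(C(x,end-.006,zt),speed=.05,max_force=12)); s=rep(); print('d face',-(s['eef_pos']-corner)@ey-.0145)
    r.move_straight(C(x,end+.004,zt),speed=.1); r.move_straight(C(x,end+.004,.10),speed=.2)
    far(k,zt)
def far(k,zt=.037):
    d=.0225+.045*k; xs=-.110-.011
    r.reach(C(xs-.022,d,.10),Q0); r.move_straight(C(xs-.022,d,zt),speed=.15,max_force=15)
    print('pushF',r.move_straight(C(xs+.006,d,zt),speed=.05,max_force=12)); s=rep(); print('x face',(s['eef_pos']-corner)@ex+.011)
    r.move_straight(C(xs-.015,d,zt),speed=.1); r.move_straight(C(xs-.015,d,.12),speed=.2)
def baylook(fn):
    r.reach(C(-.12,.07,.25),Q0); P=cloud(fn); P=P-corner
    X=P@ex; D=-P@ey; m=(P[:,2]>.018)&(P[:,2]<.031)&(X>-.174)&(X<-.003)&(D>.002)&(D<.205)
    return X[m],D[m],P[m,2]
E
python3 - <<'E'
from h import *
if place(.046):
    push(.046,0)
    X,D,Z=baylook('b1.png'); print(len(X),np.percentile(X,[0.5,99.5]),np.percentile(D,[.5,99.5]),np.median(Z),cv2.minAreaRect(np.c_[X,D].astype(np.float32)*1000)); rep()
E
```

```text
above t33.2 [0.603  0.0358 0.1498] F [ 0.5 -1.2 -0.1] w0.0435 gf63.3
in t34.0 [0.6034 0.0363 0.0658] F [-0.2  0.8 -0.6] w0.0436 gf63.3
contact True
rel t34.8 [0.602  0.0361 0.037 ] F [ 0.1 -5.1  3.3] w0.0516 gf2.7
pushL True
 t37.4 [0.6027 0.0226 0.0375] F [-1.  -4.6  4.5] w0.0000 gf2.5
d face 0.04585883592238566
pushF True
 t39.2 [0.5228 0.0615 0.0388] F [-2.  -1.1  7.5] w-0.0001 gf3.9
x face -0.13046889046951463
3649 [-0.11716143 -0.01017042] [0.00225869 0.04606084] 0.024183900098235685 ((-90.40604400634766, 24.162477493286133), (162.26019287109375, 44.27430725097656), 0.07754126936197281)
 t40.7 [0.5424 0.0145 0.2477] F [ 0.4 -0.6 -0.2] w0.0002 gf0.0
```

View pics/b1.png

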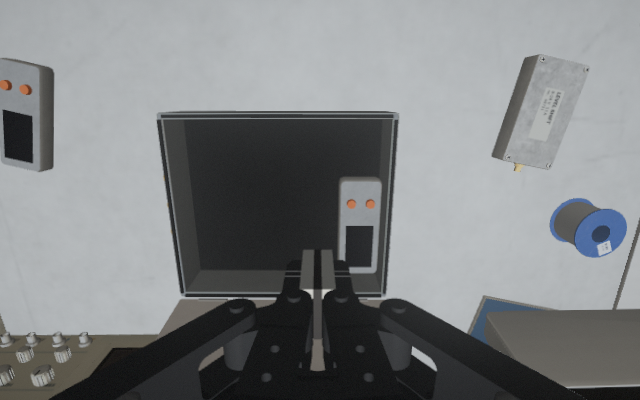

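Tester 1 is at (360,225), square along the left wall, but about 7 mm short of the far wall: the far push stopped early, probably because the knuckles touched the rim. I'll push again with the hand turned 90°.

```bash
cat >> h.py <<'E'
def far(k,zt=.040,s0=.022,d=None):
    d=d or .0225+.045*k; xs=-.110-.0145; q=down(psi+np.pi/2)
    command_gripper(0,60)
    r.reach(C(xs-s0,d,.12),q); print('desc',r.move_straight(C(xs-s0,d,zt),speed=.12,max_force=10)); rep()
    print('pushF',r.move_straight(C(xs+.006,d,zt),speed=.04,max_force=12)); s=rep(); print('x face',(s['eef_pos']-corner)@ex+.0145)
    r.move_straight(C(xs-.012,d,zt),speed=.1); r.move_straight(C(xs-.012,d,.13),speed=.2)
def bay(fn):
    X,D,Z=baylook(fn); m=X>-.15; X,D,Z=X[m],D[m],Z[m]
    print(len(X),'X',np.percentile(X,[0.5,99.5]),'D',np.percentile(D,[.5,99.5]),np.median(Z))
    for k in range(3):
        m=(D>.045*k+.004)&(D<.045*k+.041)
        if m.sum()>300: print(k,'near end',[np.percentile(X[(D>a)&(D<a+.012)],1).round(4) for a in .045*k+np.array([.004,.016,.029])])
E
python3 - <<'E'
from h import *
far(0); bay('b2.png')
E
```

```text
desc False
 t43.2 [0.5183 0.0623 0.0405] F [ 0.5 -0.4 -0.4] w0.0002 gf0.0
pushF True
 t43.8 [0.5403 0.0619 0.0395] F [-0.7  1.2 -0.5] w-0.0003 gf0.1
x face -0.1095481155514547
3498 X [-0.10998351 -0.00415945] D [0.00236512 0.04616634] 0.024206581415447716
0 near end [np.float64(-0.1095), np.float64(-0.1095), np.float64(-0.1096)]
```

```bash
python3 - <<'E'
from h import *
r.reach([.45,-.15,.2],Q0)
c,yaw,sz,n,z=locate([.475,-.289],'a2.png')
if abs(sz[0]-45)<6 and abs(sz[1]-110)<8:
    pick(c,yaw)
    if place(.091): push(.091,1); bay('b3.png')
E
```

```text
loc [ 0.4732 -0.2888] yaw -0.254 [ 45.  108.2] 4637 z 0.0241
grip t50.1 [ 0.4737 -0.2893  0.0311] F [-0.8 -0.1  6.8] w0.0436 gf62.7
lift t51.1 [ 0.4727 -0.2884  0.159 ] F [-0.2  0.1 -1.9] w0.0436 gf61.8
above t52.4 [ 0.6015 -0.0097  0.1498] F [ 0.  -0.6 -1.8] w0.0434 gf61.7
in t53.1 [ 0.6023 -0.0089  0.0658] F [-0.2 -0.9 -1.8] w0.0437 gf61.7
contact True
rel t53.9 [ 0.6004 -0.0079  0.0363] F [ 0.1 -0.1  0. ] w0.0520 gf0.0
pushL True
 t56.5 [ 0.6017 -0.0224  0.0376] F [-1.6 -6.   3.6] w0.0002 gf2.5
d face 0.09087259359412311
desc False
 t59.8 [0.5172 0.0173 0.0374] F [-0.2 -0.   0. ] w-0.0001 gf0.0
pushF True
 t60.3 [0.539  0.0169 0.0366] F [ 0.2 -0.3 -0.2] w-0.0004 gf0.0
x face -0.10974550974934566
6226 X [-0.11005713 -0.00543158] D [0.00273925 0.09062311] 0.024119393081793457
0 near end [np.float64(-0.1093), np.float64(-0.1095), np.float64(-0.1096)]
1 near end [np.float64(-0.1099), np.float64(-0.11), np.float64(-0.1101)]
```

```bash
sed -i 's/def pick(c,yaw):/def pick(c,yaw,op=.075):/; s/command_gripper(.075,60)/command_gripper(op,60)/' h.py; python3 - <<'E'
from h import *
r.reach([.45,.15,.22],Q0)
c,yaw,sz,n,z=locate([.4518,.3507],'a3.png',rad=.065)
if abs(sz[0]-45)<5 and abs(sz[1]-110)<8:
    s=pick(c,yaw,.058)
E
```

```text
loc [0.4357 0.3821] yaw 0.408 [ 45.1 109.2] 4864 z 0.0241
grip t66.5 [0.4364 0.3825 0.0315] F [-1.2 -0.5  6.3] w0.0439 gf62.7
lift t67.5 [0.4351 0.3817 0.159 ] F [-0.4  0.1 -1.9] w0.0436 gf61.8
```

View pics/a3.png

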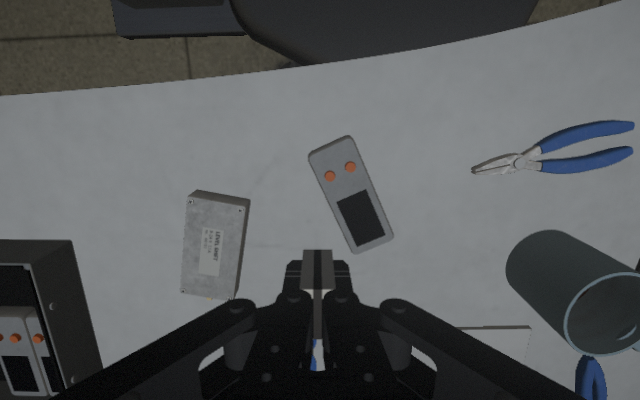

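The third tester had been knocked about 4 cm. It now lies at (350,195) and is in the gripper. Place it.

```bash
python3 - <<'E'
from h import *
if place(.136): push(.136,2); bay('b4.png')
E
```

```text
above t69.4 [ 0.6007 -0.0515  0.1501] F [-0.7  0.  -1.2] w0.0436 gf61.8
in t70.1 [ 0.6013 -0.0528  0.0658] F [ 0.4  0.1 -1.1] w0.0436 gf61.8
contact True
rel t70.9 [ 0.5994 -0.0528  0.0366] F [ 0.4 -0.   0.4] w0.0525 gf0.0
pushL True
 t73.5 [ 0.6007 -0.0674  0.0376] F [-0.9 -4.8  3.9] w0.0000 gf2.5
d face 0.13585912251676938
desc False
 t76.7 [ 0.5162 -0.0277  0.0375] F [ 0.7 -0.2  0.5] w-0.0002 gf0.0
pushF True
 t77.3 [ 0.5379 -0.028   0.0366] F [-0.5 -0.4  0.2] w-0.0000 gf0.0
x face -0.10983180282345416
9729 X [-0.11003969 -0.00458271] D [0.00294319 0.13510069] 0.024126623761225825
0 near end [np.float64(-0.1094), np.float64(-0.1094), np.float64(-0.1095)]
1 near end [np.float64(-0.1096), np.float64(-0.1096), np.float64(-0.11)]
2 near end [np.float64(-0.1098), np.float64(-0.1097), np.float64(-0.1097)]
```

View pics/b4.png

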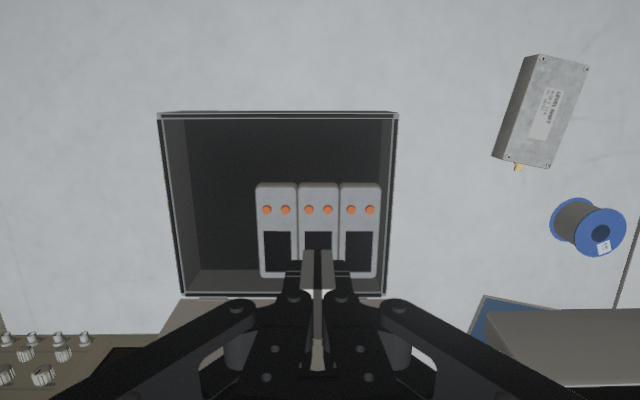

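All three testers lie in a tight row at (257–382, 183–278), against the far wall. Now close the panel.

```bash
python3 - <<'E'
from h import *
q=down(psi+np.pi/2); up=np.array([0,0,.006]); off=np.array([-.0038,.0001,.0085])
command_gripper(.032,70)
b=barpos(1.64)+up+off
r.reach(b+[-.15,0,.07],q); r.move_straight(b+[0,0,.06],speed=.25); print(r.move_straight(b,speed=.08,max_force=12)); command_gripper(0,70); s=rep('grip')
if s['grip_width']>.007:
  for th in np.linspace(1.64,0.02,22)[1:]:
    F=r.read_state()['contact_force']; rad=-np.cos(th)*ex+[0,0,np.sin(th)]
    off=off+np.clip(F@rad*.00008,-.002,.002)*rad
    r.move_straight(barpos(th)+up+off,q,speed=.12)
    s=rep('%.2f off %s'%(th,np.round(off*1000,1)))
    if s['grip_width']<.007 or np.linalg.norm(s['contact_force'])>50: print('STOP');break
E
```

```text
False
grip t83.3 [ 0.6847 -0.0273  0.3077] F [0.4 0.7 3.4] w0.0091 gf68.5
1.56 off [-3.8  0.1  8.8] t83.6 [ 0.6662 -0.0268  0.3083] F [-0.5  0.8  3.1] w0.0090 gf69.4
1.49 off [-3.8  0.1  9. ] t83.9 [ 0.6481 -0.0264  0.3081] F [-2.3  0.6  5.9] w0.0088 gf69.8
1.41 off [-3.9  0.1  9.5] t84.2 [ 0.6299 -0.0259  0.3064] F [-2.6  1.5  7.4] w0.0086 gf69.9
1.33 off [-4.1  0.1 10.1] t84.5 [ 0.6124 -0.0255  0.3029] F [-1.3  1.5  2.4] w0.0091 gf69.4
1.25 off [-4.1  0.1 10.3] t84.8 [ 0.5945 -0.0251  0.2984] F [-3.2  1.1  4.1] w0.0092 gf69.2
1.18 off [-4.3  0.1 10.7] t85.1 [ 0.577  -0.0246  0.2926] F [-3.6  2.4  3.5] w0.0090 gf68.9
1.10 off [-4.4  0.1 11. ] t85.4 [ 0.5611 -0.0242  0.2852] F [ 1.4  3.2 -3.1] w0.0094 gf68.4
1.02 off [-4.3  0.1 10.8] t85.7 [ 0.5447 -0.0239  0.2767] F [-1.   2.2 -2.2] w0.0088 gf68.6
0.95 off [-4.3  0.1 10.7] t86.0 [ 0.5292 -0.0234  0.2669] F [-3.5  4.2  0.2] w0.0093 gf68.7
0.87 off [-4.4  0.1 10.9] t86.3 [ 0.5158 -0.023   0.2563] F [ 0.7  5.  -2.4] w0.0089 gf68.5
0.79 off [-4.3  0.1 10.8] t86.6 [ 0.5026 -0.0225  0.2436] F [ 3.7  6.1 -6.4] w0.0087 gf69.4
0.71 off [-3.8
[... 211 characters left out ...]
-0.0219  0.2014] F [ 1.8  6.5 -5.2] w0.0092 gf69.9
0.48 off [-3.4  0.1 10.2] t87.8 [ 0.4594 -0.0221  0.1858] F [ 1.6  4.6 -6.1] w0.0085 gf68.7
0.41 off [-3.2  0.1 10. ] t88.1 [ 0.4519 -0.022   0.1699] F [ 1.3  5.  -3.6] w0.0088 gf69.1
0.33 off [-3.   0.1 10. ] t88.4 [ 0.4456 -0.0226  0.1531] F [ 2.  -1.7 -4.9] w0.0090 gf70.2
0.25 off [-2.7  0.1  9.9] t88.7 [ 0.4404 -0.022   0.1355] F [  4.6 -10.1  -5.9] w0.0088 gf71.2
0.17 off [-2.3  0.1  9.8] t89.0 [ 0.4365 -0.0219  0.1176] F [ 3.9 -8.1 -5.5] w0.0091 gf72.1
0.10 off [-1.9  0.1  9.8] t89.3 [ 0.434  -0.0218  0.0995] F [  3.8 -16.7  -5.5] w0.0089 gf72.9
0.02 off [-1.6  0.   9.8] t89.6 [ 0.4328 -0.0217  0.0814] F [ 2.3 -7.4 -4.7] w0.0092 gf73.7
```

Now lower to the stop and check.

```bash
python3 - <<'E'
from h import *
p=r.read_state()['eef_pos']; q=down(psi+np.pi/2)
print(r.move_straight([p[0],p[1],.066],speed=.04,max_force=15)); rep('low')
command_gripper(.032); p=r.read_state()['eef_pos']; r.move_straight([p[0],p[1],.15],speed=.15)
r.reach([.5,-.024,.22],down(psi)); P=cloud('w5.png')
for a,b in ((.435,0),(.48,-.02),(.6,-.02)):
    m=np.hypot(P[:,0]-a,P[:,1]-b)<.006; print(a,np.median(P[m,2]) if m.any() else None, P[m,2].max() if m.any() else 0)
E
```

```text
True
low t89.8 [ 0.4328 -0.0217  0.0773] F [-1.9  3.2 11.5] w0.0089 gf75.9
0.435 0.0636900541569001 0.06826233517897196
0.48 0.0628423567585879 0.0647983367875703
0.6 0.06506137588853805 0.0675529276456962
```

View pics/w5.png

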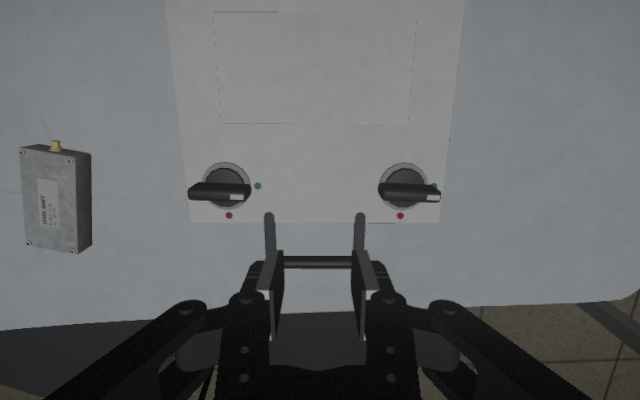

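The panel is shut: its corners are back at (189,222) and (438,223). The wings are still unlocked, so I'll lock them.

```bash
python3 - <<'E'
from h import *
turn([.509,.0535],1.57,-.04); turn([.5055,-.0962],1.57,-.04)
r.reach([.5,-.024,.22],down(psi)); snap('wrist','w6.png'); rep()
E
```

```text
grip t95.0 [0.5078 0.0534 0.0996] F [-6.1 -1.   7.2] w0.0091 gf26.9
turned t97.2 [0.5077 0.0534 0.0996] F [-5.3 -0.4  7.7] w0.0095 gf31.5
grip t101.1 [ 0.5041 -0.0964  0.0996] F [-7.4 -1.3  8.4] w0.0094 gf26.9
turned t103.3 [ 0.5042 -0.0965  0.0997] F [-6.7 -1.2  7.5] w0.0092 gf31.3
 t104.8 [ 0.4994 -0.024   0.2187] F [ 0.  -0.4 -0.7] w0.0499 gf0.0
```

View pics/w6.png

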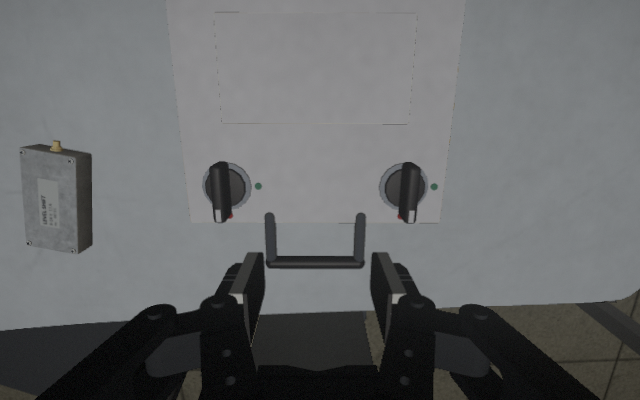

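Both wings point to the front edge again over the red dots, at (222,192) and (410,192). The gripper touches nothing.

```bash
python3 -c "
from h import *
print(r.finish_job())"
```

```text
the job is handed in; nothing more can be done
None
```

The job is handed in: all three testers lie flat in a row in the far left corner of the bay, the panel is shut and both fasteners are locked; the hand-in returned no verdict.

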